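# Hold the fourth foot in the corner of an upside-down display stand

## Robot

A 6-joint arm with a two-finger parallel gripper is mounted at the origin on the work surface. World frame = base frame: x ahead of the robot, y to its left, z up, the work surface at z = 0. Lengths are in mm, angles in rad, forces in N, time in s.
With the tool pointing down it reaches from about 400 to 925 mm from the base axis. Payload 12.5 kg.
Tool frame: the origin (TCP) lies at the very end of the fingers, on their centre line; the grasp point (between the pads) lies 19 mm behind it; y points along the fingers, z is the direction in which the jaws open and shut, and the axes are right-handed (so a half turn about y gives the same grasp; the last joint's range is limited). The gripper opens to 95 mm and grips with 3 to 60 N. Pads are 20 mm wide; open, the fingers measure 119 mm over their backs; the gripper's body (75 mm by 180 mm) begins 59 mm behind the grasp point.
Start: joints at [-1.409, 0.491, 1.559, -0, 1.092, -0.106], TCP at [165.404, -602.734, 214.661] pointing down, gripper open.
Joint ranges: [-3.1, 3.1], [-0.84, 2.19], [0.05, 2.79], [-1.13, 4.28], [0.06, 2.93], [-2.69, 2.69]. Speed limits (rad/s): [2.22, 2.22, 2.79, 3.14, 3.14, 3.14].

## Interface

Orientations are given as [roll, pitch, yaw] about the fixed x, y, z axes, in that order (R = Rz(yaw) Ry(pitch) Rx(roll)).
In Python, from cell import env, optics gives the robot as it stands.
- The arm moves only by the tool drive_tool, never from a script. Its argument "steps" is a list of rows, each an object with "slide": the shift along the tool's x, y, z in m, a list of three; "dr": the turn, a rotation vector about the tool's x, y, z in rad, a list of three; "fingers": the finger opening in m, from 0 to 0.0951. A call has 1 to 5 rows; each row is the pose to reach, as a shift and turn from the pose commanded when the call began, along the tool's axes at that moment; what a row does not reach only later rows make up. A row lasts 1/12 s, in which the tool goes at most 41.7 mm and 7.16 degrees, less where a joint would pass 70% of its speed; a pose out of reach is approached as far as the arm can. A call with a gripper value outside its range is refused whole. The fingers move at their own pace and stop on an object; the grip force is fixed at half the most. Time passes only in rows, so rows that repeat a pose let the fingers close. It gives the time, the measured TCP pose, the force and the opening at its end, in the units of the state.
- env.state(): the state, without advancing time (a new reading comes with each control period).
- optics.read_camera(name): name is "scene" or "top" or "wrist"; returns the picture (384x512x3 uint8, red, green, blue); there is no depth.
- optics.camera_model(name): a dict with "mtx" (3x3 intrinsics, pixels), "R" (3x3) and "t" (3): a world point X has camera coordinates R X + t. Camera axes: x right, y down, z forward; pixel columns grow to the right and rows downward; lengths in mm; the calibration is good to about 2 mm. A picture is of the moment at which its call begins: read the wrist's pose just before it. camera_model takes no time and is no camera call; for the wrist camera it gives the pose at the moment of the call.
- env.job_done(): hands the job in, once; it reports no verdict.
The state is a dict: "t": time; "joints": joint angles; "qvel": joint speeds; "tau": joint torques, N m; "eef_pos": TCP position; "tcp_rot": TCP orientation; "ft_force": force on the tool from outside, world axes, zero at the start; "moment": the same for the moment, N m; "opening": opening from 0.0 (shut) to 1.0 (fully open).
Only numpy, scipy, OpenCV 4.12 (cv2) and the standard library are available. Lean on these libraries where they do the work, as an engineer would, in place of code of your own. Each camera call takes 0.05 s, during which the arm holds its last target.

## Task

The small wooden display stand lies upside down on the bench with three of its feet fitted: set the loose fourth foot, block down and black glide up, flat on the board in the empty corner, square to the frame, and press its block firmly sideways against both rails of that corner at once. Finish while you are still gripping it and pressing it against both rails, so that I can drive the screws through the rails; leave the other things on the bench alone.

Things in the scene. Friction and masses are not known exactly. Their poses are not given: they have to be found in the camera images.
- foot_center (a point): The loose foot, upright on the bench, one rigid piece of pine: below, a square block 72 x 72 x 30 mm; rising from its middle a square post 28 x 28 mm, 60 mm tall, sides parallel to the block's; a black glide (20 mm across, 4 mm thick) on top; 94 mm in all, 0.09 to 0.18 kg. The point is on the axis, 45 mm above the underside; x and y square to the sides, z up.
- stand: Upside-down stand, held by low cleats on the bench: it does not move. Plywood board 256 x 256 x 12 mm; on it rails 18 mm thick, tops 42 mm above the bench, framing a square 204 mm inside. Feet like the loose one fill three inner corners, tops at 106 mm. Origin: middle of the board's underside; x, y square to the rails, z up. Empty corner towards +x +y; the foot's axis belongs at x = y = 66 mm.
- rail_x: The rail on the stand's +x side of the empty corner. The origin is the middle of its inner face at its lower edge, 102 mm along +x from the stand's middle and 12 mm above the bench; the rail's inner face looks along -x. Axes as the stand's. Smooth pine, friction 0.3 to 0.5: its grip can carry part of a push meant for the other rail.
- rail_y: The rail on the stand's +y side of the empty corner. The origin is the middle of its inner face at its lower edge, 102 mm along +y from the stand's middle and 12 mm above the bench; the rail's inner face looks along -y. Axes as the stand's. Smooth pine, friction 0.3 to 0.5: its grip can carry part of a push meant for the other rail.
- open_corner (a point): The empty inner corner: the point where the inner faces of the two rails meet, on the board's upper face, 12 mm above the bench. Axes as the stand's, so the free space lies towards -x and -y.
- tape_mid (a point): Roll of paper tape lying flat, 100 mm across, 24 mm high; its middle. To be left alone.
- paint_tin_mid (a point): Dark round paint tin, 92 mm across, 105 mm high; its middle. To be left alone.
- drink_can_mid (a point): Bare metal drinks can, 66 mm across, 115 mm high; its middle. To be left alone.
- screwdriver_mid (a point): Black-handled screwdriver lying flat, 200 mm long, 26 mm thick; its middle, x along it. To be left alone.
Things that resemble listed ones, but are neither listed nor needed, are in the scene too. Leave any blue or pink look-alike of the part that bears foot_center alone.

How it is judged:
By the outcome, as a careful person would: the job done as asked, in the order asked, and still so for the second after the job is handed in, while the arm keeps its last pose, push and grip.
It also fails if it takes over 48 s, if anything falls off the work surface, if the arm or the gripper's body presses on something with over 40 N, if the wrist force passes 120 N, or if a joint passes its speed limit or range.

## Working session

There is one attempt and no reset: what is moved stays moved. The work goes in short steps, Python scripts to look and compute and a tool call to move; the robot and the scene stay as the last step left them, time stands still between calls to the robot, and variables do not carry over. Pictures are saved under pics/ and viewed, and the job is handed in when it is done.

Besides the shell and the picture viewer there is one more tool, called after "Request:" by a JSON object that holds its "fn" and its "kwargs", one argument or row to a line. drive_tool: Moves the arm, as the interface text tells. Its arguments: {"type":"object","properties":{"steps":{"type":"array","items":{"type":"object","properties":{"slide":{"type":"array","items":{"type":"number"}},"dr":{"type":"array","items":{"type":"number"}},"fingers":{"type":"number"}}}}},"required":["steps"]}

```bash
ls; mkdir -p pics
python3 - <<'E'
from cell import env, optics
import cv2
print(env.state())
for n in("scene","top","wrist"):
    m=optics.camera_model(n); print(n,m)
    cv2.imwrite(f"pics/{n}0.png",optics.read_camera(n)[:,:,::-1])
E
```

```text
pics
{'t': 0.0, 'joints': array([-1.40859154e+00,  4.91574337e-01,  1.55944040e+00, -2.34625480e-05,
        1.09172077e+00, -1.05561347e-01]), 'qvel': array([-1.15278674e-03, -1.75895104e-03,  1.97586534e-04, -3.59247956e-04,
       -1.61651879e-03, -1.20761560e-05]), 'tau': array([ 1.37977477e-03, -6.12644434e+01, -2.58182305e+01,  6.92837290e-02,
        4.83730668e-02, -1.05333893e-04]), 'eef_pos': array([ 165.36099855, -602.47317542,  214.05569205]), 'tcp_rot': array([-1.57193500e+00,  9.97234497e-05, -2.87381575e+00]), 'ft_force': array([ 0.26998005, -0.10681992,  0.69778508]), 'moment': array([ 0.02029166,  0.06474702, -0.00943449]), 'opening': 0.9983391266019935}
scene {'mtx': array([[365.17620733,   0.        , 255.91958367],
       [  0.        , 365.17620733, 187.87153129],
       [  0.        ,   0.        ,   1.        ]]), 'R': array([[ 0.12690467,  0.99189013,  0.00701188],
       [ 0.8182843 , -0.1006925 , -0.56592564],
       [-0.56063002,  0.07755632, -0.82442647]]), 't': array([ -67.12243209, -452.9400806 , 1524.39471296])}
top {'mtx': array([[425.72432415,   0.        , 251.25537617],
       [  0.        , 425.72432415, 200.11139014],
       [  0.        ,   0.        ,   1.        ]]), 'R': array([[-0.02561114, -0.99947776,  0.01970473],
       [-0.98923819,  0.02249848, -0.1445739 ],
       [ 0.14405508, -0.02319538, -0.98929779]]), 't': array([  -6.07278473,  593.13307924, 1231.72533991])}
wrist {'mtx': array([[298.62137138,   0.        , 255.7510824 ],
       [  0.        , 298.62137138, 187.57876741],
       [  0.        ,   0.        ,   1.        ]]), 'R': array([[ 0.26491319, -0.96426956, -0.00228423],
       [-0.92975677, -0.25605819,  0.2645497 ],
       [-0.25568212, -0.06795892, -0.96436935]]), 't': array([-624.96865271,  -29.97789353,  391.05558623])}
```

Run:
```python
import cv2
for n in("scene","top","wrist"):
    a=cv2.imread(f"pics/{n}0.png"); cv2.imwrite(f"pics/{n}0b.png",cv2.resize(a,(800,600),interpolation=cv2.INTER_CUBIC))
```

```text
(no output)
```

View pics/scene0b.png

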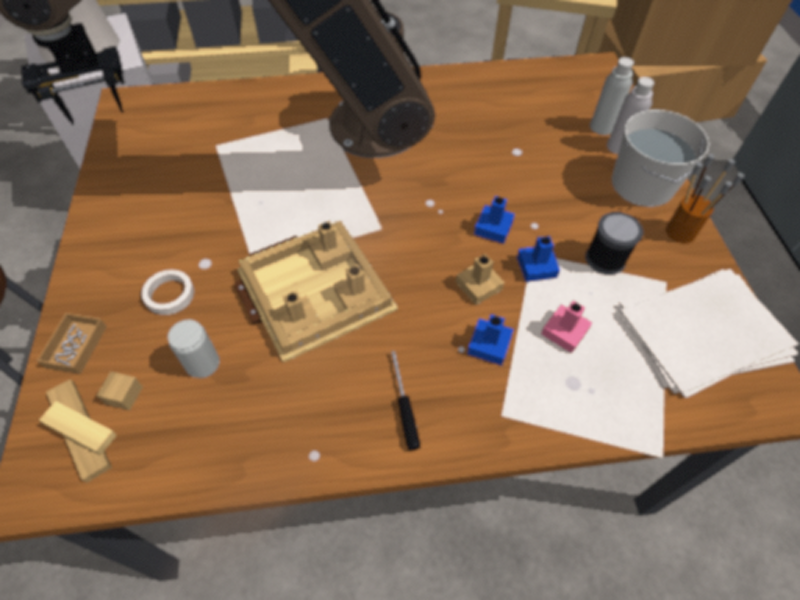

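View pics/top0b.png

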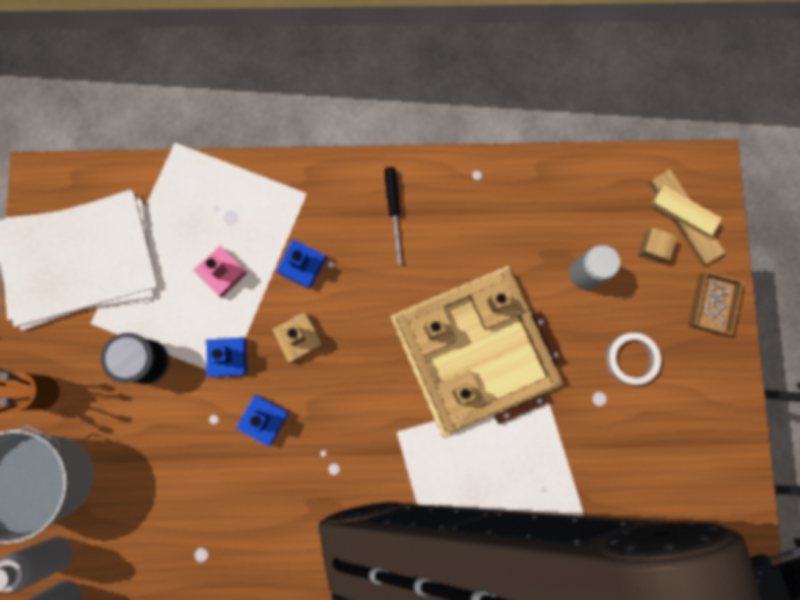

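View pics/wrist0b.png

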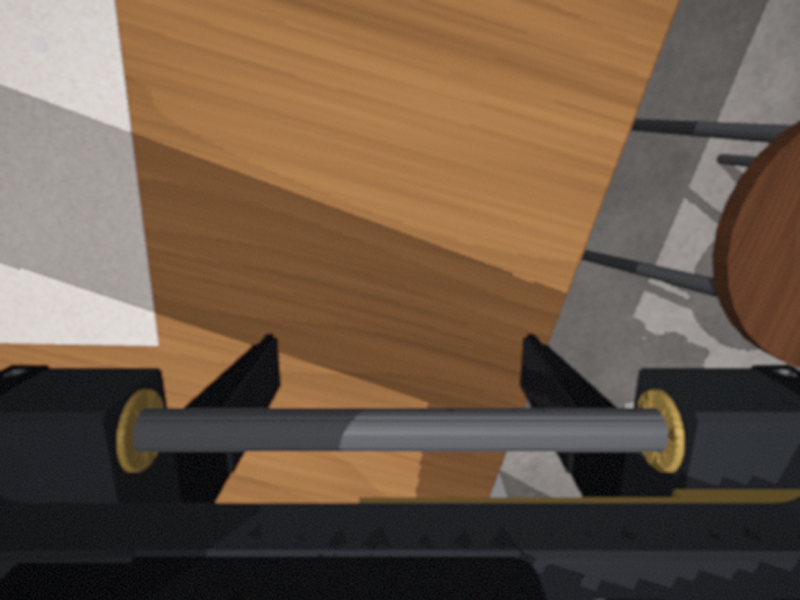

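The top view shows the loose pine foot at about (293,335) and the stand at about (478,350). Its feet are at (435,328), (500,299) and (465,394), and the empty corner is at about (540,370), all in 800x600 pixels. I'll enlarge crops of both.

```bash
cat > h.py <<'E'
import numpy as np, cv2
def pix2plane(m,uv,z):
    K,R,t=m["mtx"],m["R"],m["t"]
    C=-R.T@t; d=R.T@np.linalg.inv(K)@np.array([uv[0],uv[1],1.])
    return C+d*(z-C[2])/d[2]
def proj(m,X):
    c=m["R"]@np.asarray(X,float)+m["t"]; p=m["mtx"]@c; return p[:2]/p[2]
def crop(src,dst,u0,v0,w,h,k):
    a=cv2.imread(src)[v0:v0+h,u0:u0+w]; cv2.imwrite(dst,cv2.resize(a,None,fx=k,fy=k,interpolation=cv2.INTER_CUBIC))
E
python3 - <<'E'
from h import *
crop("pics/top0.png","pics/top_stand.png",240,160,130,125,6 if 0 else 4.8 if 0 else 4.5) if 0 else crop("pics/top0.png","pics/top_stand.png",240,165,130,120,5)
crop("pics/top0.png","pics/top_foot.png",160,190,60,50,12)
E
```

```text
(no output)
```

View pics/top_stand.png

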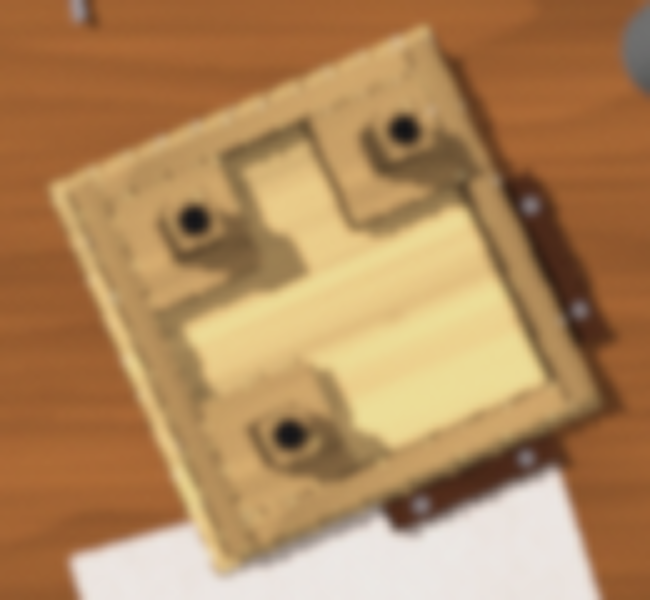

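View pics/top_foot.png

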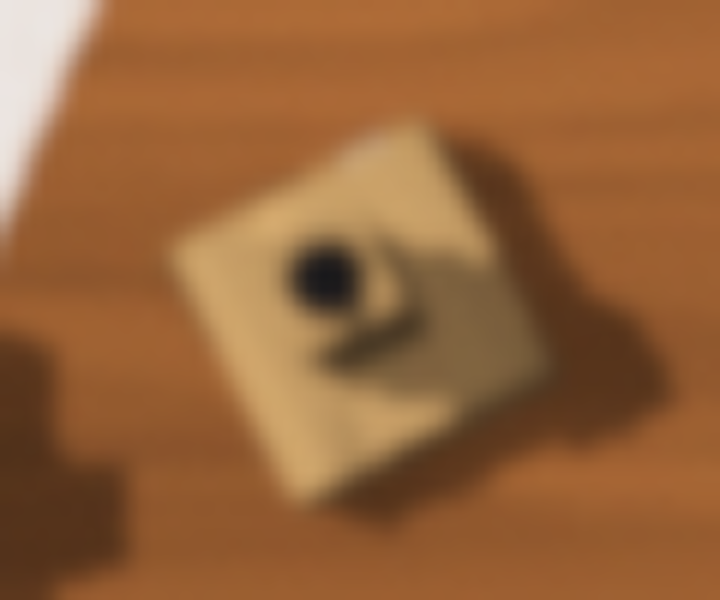

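Run:
```python
from h import *
from cell import optics
m=optics.camera_model("top")
f=lambda p,o,k:((np.array(p)+.5)/k-.5+np.array(o))
A,B,C=[pix2plane(m,f(p,(240,165),5),106)[:2] for p in[(193,219),(404,130),(289,434)]]
print("feet",A,B,C,np.linalg.norm(B-A),np.linalg.norm(C-A),"(132)")
# A is opposite empty: (-66,-66). x axis right-handed: from A, one of B/C is +x
s=np.cross(B-A,C-A); print(s)
x=(B-A) if s>0 else (C-A); y=(C-A) if s>0 else (B-A)
yaw=np.arctan2(x[1],x[0]); yaw2=np.arctan2(y[1],y[0])-np.pi/2
O=(B+C)/2; print("stand",O,yaw,yaw2, "target",B+C-A)
print("glide",pix2plane(m,f((327,275),(160,190),12),94))
P=[pix2plane(m,f(p,(160,190),12),30)[:2] for p in[(425,122),(170,245),(300,500),(555,370)]]
print(P,np.mean(P,0)); 
for i in range(4):
    d=P[(i+1)%4]-P[i]; print(np.linalg.norm(d),np.arctan2(d[1],d[0])%(np.pi/2))
```

```text
feet [558.13264369 -94.87642497] [ 606.68126046 -217.67059827] [ 435.52447377 -144.51886499] 132.0430883725412 132.2767371164825 (132)
-17465.64066129067
stand [ 521.10286712 -181.09473163] -2.7568805564554144 -2.7650876479087465 target [ 484.07309054 -267.31303829]
glide [554.00224625 165.6082311   94.        ]
[array([599.82348287, 149.15948539]), array([570.1361962 , 213.04465168]), array([505.4874026 , 180.78888531]), array([536.44128648, 117.17121959])] [552.97209203 165.04106049]
70.44607484612041 0.43500904738134416
72.24888219026768 0.46279797742125695
70.74850046581764 0.4528388356924511
70.9968447745559 0.4673913726048636<stdin>:8: DeprecationWarning: Arrays of 2-dimensional vectors are deprecated. Use arrays of 3-dimensional vectors instead. (deprecated in NumPy 2.0)
```

Request:
{"fn": "drive_tool", "kwargs": {
  "steps": [
    {"slide": [-0.032,-0.003,-0.0256],"dr": [0,0,0],"fingers": 0.095},
    {"slide": [-0.064,-0.006,-0.0512],"dr": [0,0,0],"fingers": 0.095},
    {"slide": [-0.096,-0.009,-0.0768],"dr": [0,0,0],"fingers": 0.095},
    {"slide": [-0.128,-0.012,-0.1024],"dr": [0,0,0],"fingers": 0.095},
    {"slide": [-0.16,-0.015,-0.128],"dr": [0,0,0],"fingers": 0.095}
  ]
}}

```text
t: 0.57
eef_pos: [286.4, -435.2, 229.6]
tcp_rot: [-1.571, -0.0, -2.874]
ft_force: [0.0, 0.0, -0.5]
opening: 0.997
```

Request:
{"fn": "drive_tool", "kwargs": {
  "steps": [
    {"slide": [-0.032,0,-0.0256],"dr": [0,0,0],"fingers": 0.095},
    {"slide": [-0.064,0,-0.0512],"dr": [0,0,0],"fingers": 0.095},
    {"slide": [-0.096,0,-0.0768],"dr": [0,0,0],"fingers": 0.095},
    {"slide": [-0.128,0,-0.1024],"dr": [0,0,0],"fingers": 0.095},
    {"slide": [-0.16,0,-0.128],"dr": [0,0,0],"fingers": 0.095}
  ]
}}

```text
t: 0.98
eef_pos: [407.0, -269.3, 229.7]
tcp_rot: [-1.571, 0.0, -2.874]
ft_force: [0.2, -0.3, -0.1]
opening: 0.999
```

Request:
{"fn": "drive_tool", "kwargs": {
  "steps": [
    {"slide": [-0.03,0,-0.024],"dr": [0,-0.05,0],"fingers": 0.095},
    {"slide": [-0.06,0,-0.048],"dr": [0,-0.113,0],"fingers": 0.095},
    {"slide": [-0.06,0,-0.048],"dr": [0,-0.113,0],"fingers": 0.095},
    {"slide": [-0.06,0,-0.048],"dr": [0,-0.113,0],"fingers": 0.095},
    {"slide": [-0.06,0,-0.048],"dr": [0,-0.113,0],"fingers": 0.095}
  ]
}}

```text
t: 1.4
eef_pos: [451.3, -209.1, 229.5]
tcp_rot: [-1.571, -0.0, -2.761]
ft_force: [0.5, -0.0, -0.7]
opening: 0.999
```

Run:
```python
from cell import env, optics
import cv2,pickle
s=env.state();print(s['t'],s['eef_pos'],s['tcp_rot'],s['joints'],s['ft_force'])
m=optics.camera_model("wrist"); pickle.dump(m,open("mw1.pkl","wb"))
cv2.imwrite("pics/w1.png",optics.read_camera("wrist")[:,:,::-1])
from h import *
crop("pics/w1.png","pics/w1b.png",0,0,512,384,1.5625)
```

```text
1.4 [ 451.26743466 -209.06192905  229.498442  ] [-1.57083272e+00 -3.59884326e-04 -2.76060310e+00] [-5.66586003e-01  2.93043551e-01  1.84479767e+00 -3.21214764e-04
  1.00399106e+00  6.23393277e-01] [ 0.4724242  -0.02658226 -0.66885551]
```

View pics/w1b.png

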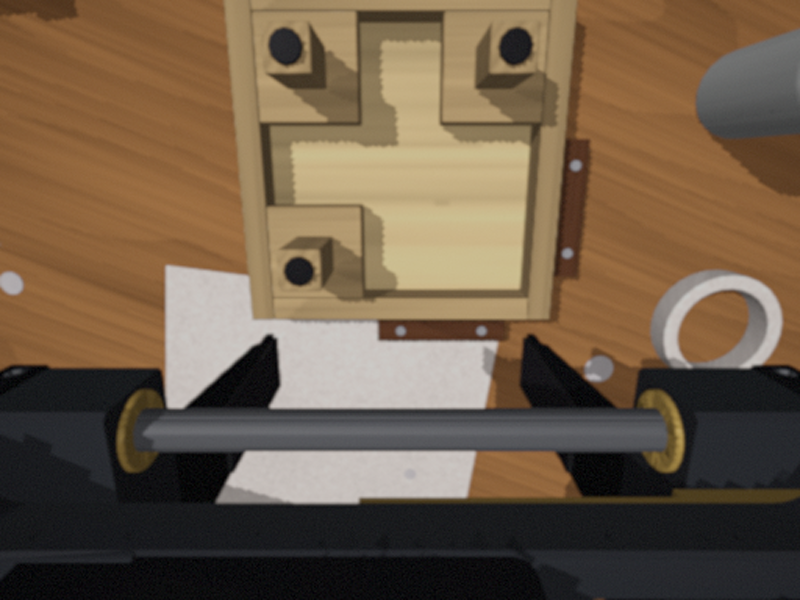

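The wrist view shows the stand nearly square to the image. Its glides are at (286,46), (515,46) and (299,271), and the empty corner is near (524,291). I'll take a closer crop.

Run:
```python
from h import *
crop("pics/w1.png","pics/w1c.png",230,120,140,100,5.5)
crop("pics/w1.png","pics/w1d.png",140,0,240,190,3.2)
```

```text
(no output)
```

View pics/w1c.png

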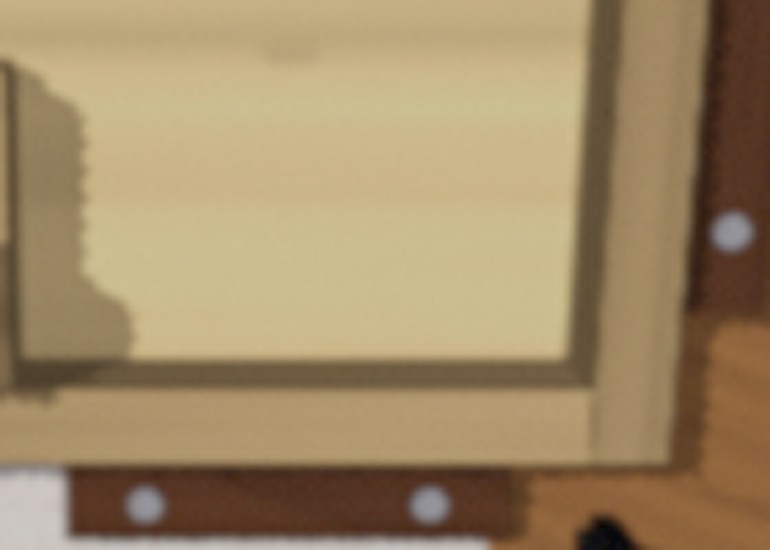

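View pics/w1d.png

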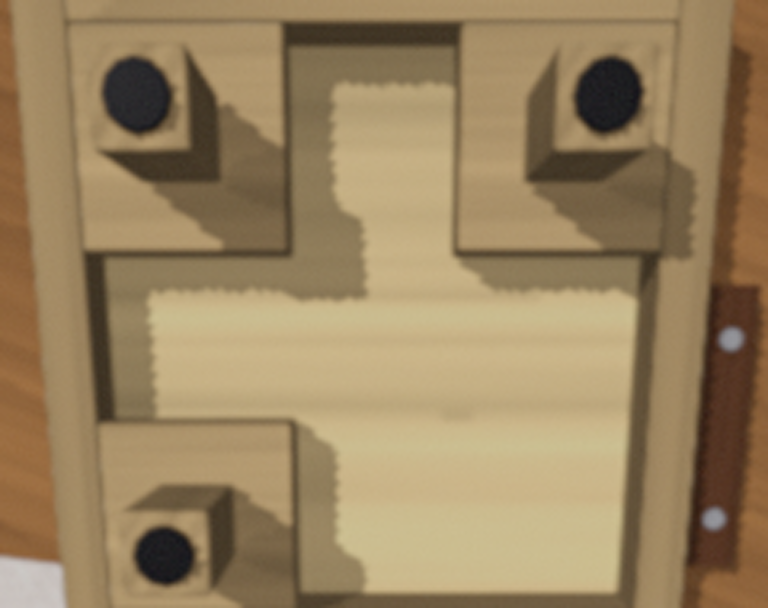

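Run:
```python
from h import *
import pickle
from scipy.optimize import least_squares
m=pickle.load(open("mw1.pkl","rb"))
f=lambda p,o,k:((np.array(p)+.5)/k-.5+np.array(o))
obs=[((-66,-66,106),f((137,95),(140,0),3.2)),((-66,66,106),f((608,95),(140,0),3.2)),((66,-66,106),f((164,555),(140,0),3.2)),
((102,102,12),f((568,360),(230,120),5.5)),((102,102,42),f((592,387),(230,120),5.5)),
((-30,-30,42),f((288,251),(140,0),3.2)),((-30,30,42),f((457,252),(140,0),3.2)),((30,-30,42),f((292,422),(140,0),3.2)),
((120,120,42),f((668,462),(230,120),5.5))]
def X(p,L):
    c,s=np.cos(p[2]),np.sin(p[2]); return np.array([p[0]+c*L[0]-s*L[1],p[1]+s*L[0]+c*L[1],L[2]])
for L,o in obs: print(L,pix2plane(m,o,L[2]))
r=least_squares(lambda p:np.concatenate([proj(m,X(p,L))-o for L,o in obs]),[521,-181,-2.76],loss='soft_l1')
print(r.x); print(np.concatenate([proj(m,X(r.x,L))-o for L,o in obs]).reshape(-1,2).round(1))
print("target axis",X(r.x,(66,66,12)),"corner",X(r.x,(102,102,12)))
```

```text
(-66, -66, 106) [557.14763817 -97.02238081 106.        ]
(-66, 66, 106) [ 605.75771247 -218.36399704  106.        ]
(66, -66, 106) [ 435.83719352 -145.63875756  106.        ]
(102, 102, 12) [ 463.84368609 -315.78031333   12.        ]
(102, 102, 42) [ 464.59295792 -313.19130053   42.        ]
(-30, -30, 42) [ 537.49304955 -143.28469361   42.        ]
(-30, 30, 42) [ 559.31637747 -198.6228938    42.        ]
(30, -30, 42) [ 482.43685557 -165.4669604    42.        ]
(120, 120, 42) [ 455.000422   -337.13977841   42.        ]
[ 520.71537462 -182.12195584   -2.75983511]
[[-0.7 -0.6]
 [ 0.8 -0.7]
 [-0.5  0.8]
 [-0.6 -0.4]
 [ 1.   0.8]
 [-0.2  0. ]
 [ 0.3 -0.3]
 [-0.2  0.6]
 [ 0.4  1. ]]
target axis [ 484.05506594 -267.95913757   12.        ] corner [ 464.05853393 -314.77941851   12.        ]
```

Request:
{"fn": "drive_tool", "kwargs": {
  "steps": [
    {"slide": [-0.018,0,-0.034],"dr": [0,0,0],"fingers": 0.095},
    {"slide": [-0.036,0,-0.068],"dr": [0,0,0],"fingers": 0.095},
    {"slide": [-0.054,0,-0.102],"dr": [0,0,0],"fingers": 0.095},
    {"slide": [-0.072,0,-0.136],"dr": [0,0,0],"fingers": 0.095},
    {"slide": [-0.09,0,-0.17],"dr": [0,0,0],"fingers": 0.095}
  ]
}}

```text
t: 1.87
eef_pos: [471.5, -17.6, 229.7]
tcp_rot: [-1.571, 0.0, -2.764]
ft_force: [0.0, 0.4, 0.4]
opening: 0.998
```

Request:
{"fn": "drive_tool", "kwargs": {
  "steps": [
    {"slide": [-0.017,0.006,-0.033],"dr": [0,0,0],"fingers": 0.08},
    {"slide": [-0.034,0.012,-0.066],"dr": [0,-0.02,0],"fingers": 0.08},
    {"slide": [-0.051,0.02,-0.099],"dr": [0,-0.04,0],"fingers": 0.08},
    {"slide": [-0.069,0.03,-0.133],"dr": [0,-0.073,0],"fingers": 0.08},
    {"slide": [-0.069,0.03,-0.133],"dr": [0,-0.073,0],"fingers": 0.08}
  ]
}}

```text
t: 2.28
eef_pos: [486.3, 134.7, 198.1]
tcp_rot: [-1.572, -0.001, -2.685]
ft_force: [-0.2, -1.3, -0.2]
opening: 0.842
```

```bash
cat > look.py <<'E'
import sys,pickle
from cell import env, optics
import cv2
from h import *
n=sys.argv[1]
s=env.state();print(s['t'],s['eef_pos'],s['tcp_rot'],s['joints'].round(3),s['ft_force'].round(1),s['opening'])
m=optics.camera_model("wrist"); pickle.dump(m,open(f"m{n}.pkl","wb"))
cv2.imwrite(f"pics/{n}.png",optics.read_camera("wrist")[:,:,::-1])
crop(f"pics/{n}.png",f"pics/{n}b.png",0,0,512,384,1.5625)
E
python3 look.py w2
```

```text
2.2833 [486.27673096 134.71699612 198.13727726] [-1.57190512e+00 -1.13596096e-03 -2.68465137e+00] [1.390e-01 3.410e-01 1.868e+00 1.000e-03 9.330e-01 1.252e+00] [-0.2 -1.3 -0.2] 0.8420046810443541
```

View pics/w2b.png

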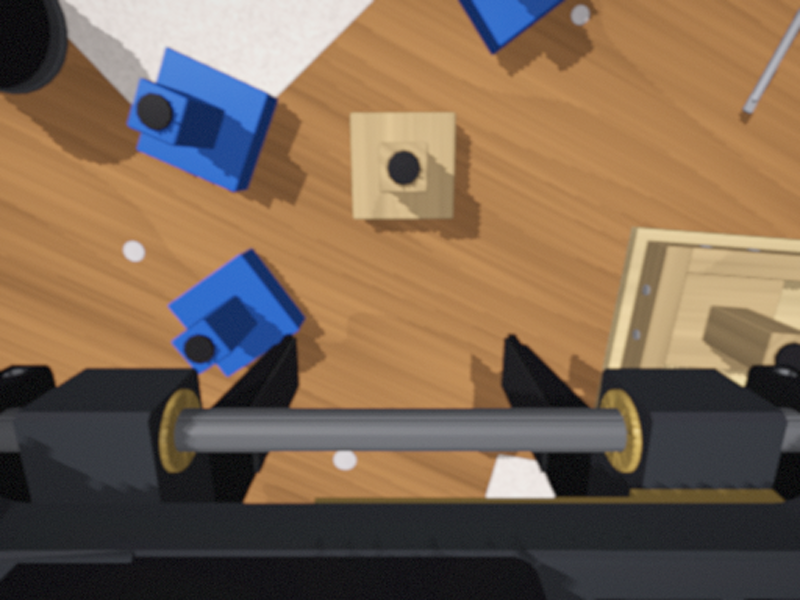

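The foot is almost square to the image: glide at (404,168), block corners at about (350,113), (455,113), (454,219) and (354,219). I'll enlarge it for the yaw.

Run:
```python
from h import *
crop("pics/w2.png","pics/w2c.png",215,62,85,85,7)
```

```text
(no output)
```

View pics/w2c.png

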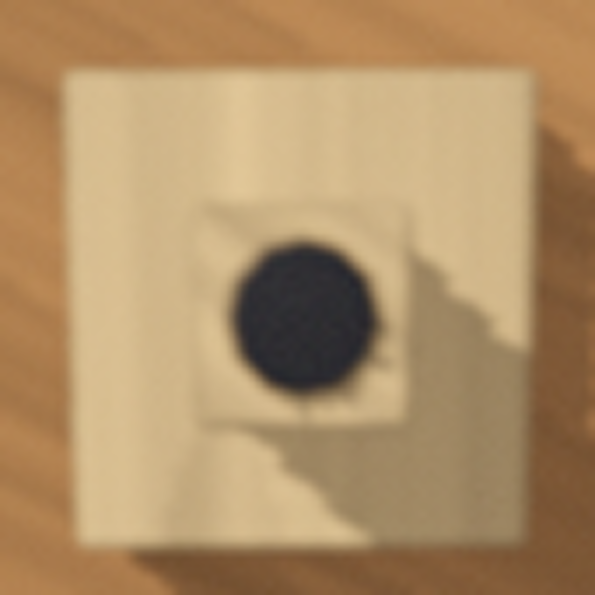

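Run:
```python
from h import *
import pickle
from scipy.optimize import least_squares
m=pickle.load(open("mw2.pkl","rb"))
f=lambda p:((np.array(p)+.5)/7-.5+np.array((215,62)))
obs=[((36,36,30),(64,70)),((36,-36,30),(535,70)),((-36,-36,30),(525,543)),((-36,36,30),(78,546)),((0,0,94),(305,317))]
# post top z=90 corners
obs+=[((14,14,90),(198,202)),((14,-14,90),(407,202)),((-14,-14,90),(404,424)),((-14,14,90),(203,424))]
obs=[(L,f(o)) for L,o in obs]
def X(p,L):
    c,s=np.cos(p[2]),np.sin(p[2]); return np.array([p[0]+c*L[0]-s*L[1],p[1]+s*L[0]+c*L[1],L[2]])
for L,o in obs: print(L,pix2plane(m,o,L[2]))
r=least_squares(lambda p:np.concatenate([proj(m,X(p,L))-o for L,o in obs]),[553,165,.45],loss='soft_l1')
print(r.x); print(np.concatenate([proj(m,X(r.x,L))-o for L,o in obs]).reshape(-1,2).round(1))
from cell import env
s=env.state();y=s['tcp_rot'][2]; d=r.x[:2]-s['eef_pos'][:2]
print("dx",d@[np.cos(y),np.sin(y)],"dz",d@[-np.sin(y),np.cos(y)],"turn about tool y",-(r.x[2]-np.pi-y))
```

```text
(36, 36, 30) [569.41831804 213.09864849  30.        ]
(36, -36, 30) [600.86097642 149.15107444  30.        ]
(-36, -36, 30) [537.39688624 117.23242877  30.        ]
(-36, 36, 30) [505.31049291 181.32695269  30.        ]
(0, 0, 94) [553.29558442 164.82137639  94.        ]
(14, 14, 90) [559.89543561 183.15045988  90.        ]
(14, -14, 90) [571.55369547 159.44789961  90.        ]
(-14, -14, 90) [546.94014791 147.31113755  90.        ]
(-14, 14, 90) [535.41349032 170.73256738  90.        ]
[5.53327985e+02 1.65119429e+02 4.61310093e-01]
[[-0.2 -0.2]
 [ 0.5 -0.6]
 [ 0.2  0.4]
 [-0.1  0.2]
 [-0.3 -0.2]
 [-0.9 -0.1]
 [ 0.9 -0.2]
 [ 1.   0.4]
 [-1.1  0.5]]
dx -74.56782435455652 dz 0.3551419384410442 turn about tool y -0.005483146064130473
```

Request:
{"fn": "drive_tool", "kwargs": {
  "steps": [
    {"slide": [-0.037,0,0],"dr": [0,-0.005,0],"fingers": 0.07},
    {"slide": [-0.0745,0.01,0],"dr": [0,-0.005,0],"fingers": 0.07},
    {"slide": [-0.0745,0.045,0],"dr": [0,-0.005,0],"fingers": 0.07},
    {"slide": [-0.0745,0.08,0],"dr": [0,-0.005,0],"fingers": 0.07},
    {"slide": [-0.0745,0.08,0],"dr": [0,-0.005,0],"fingers": 0.07}
  ]
}}

```text
t: 2.75
eef_pos: [551.3, 161.4, 114.3]
tcp_rot: [-1.573, -0.009, -2.686]
ft_force: [-0.7, -0.4, 0.3]
opening: 0.738
```

```bash
python3 look.py w3
```

```text
2.75 [551.28302759 161.42726401 114.2957795 ] [-1.57301669 -0.00869264 -2.68575825] [ 0.17   0.543  1.782 -0.     0.825  1.285] [-0.7 -0.4  0.3] 0.7379994479120046
```

View pics/w3b.png

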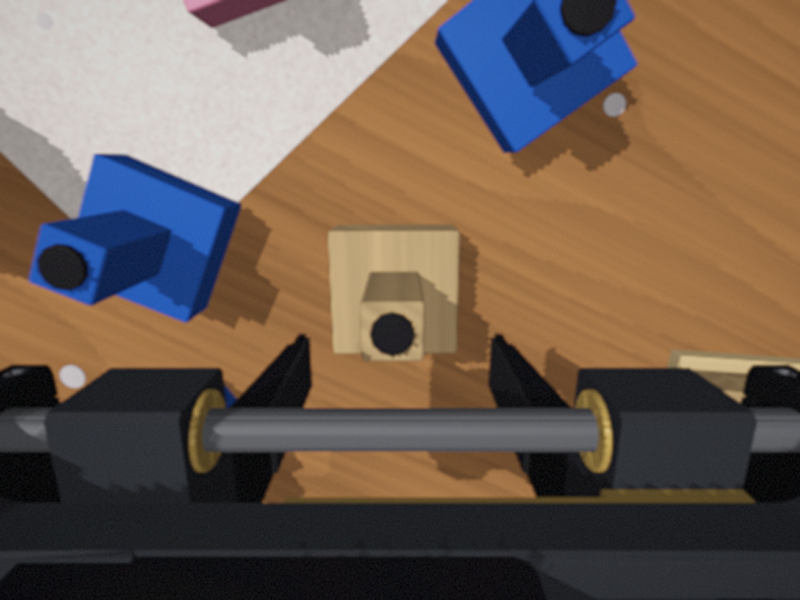

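Request:
{"fn": "drive_tool", "kwargs": {
  "steps": [
    {"slide": [0,0,0],"dr": [0,0,0],"fingers": 0.07},
    {"slide": [0,0,0],"dr": [0,0,0],"fingers": 0.07}
  ]
}}

```text
t: 2.97
eef_pos: [554.4, 163.2, 121.8]
tcp_rot: [-1.57, 0.003, -2.684]
ft_force: [0.3, 0.6, 0.4]
opening: 0.738
```

Request:
{"fn": "drive_tool", "kwargs": {
  "steps": [
    {"slide": [0,0,0],"dr": [0,0,0],"fingers": 0.07},
    {"slide": [0,0,0],"dr": [0,0,0],"fingers": 0.07},
    {"slide": [0,0,0],"dr": [0,0,0],"fingers": 0.07}
  ]
}}

```text
t: 3.22
eef_pos: [553.7, 164.0, 120.8]
tcp_rot: [-1.57, 0.002, -2.683]
ft_force: [0.9, -0.1, -0.4]
opening: 0.732
```

```bash
cat > st.py <<'E'
from cell import env
import numpy as np,sys
s=env.state();print(round(s['t'],2),s['eef_pos'].round(2),s['tcp_rot'].round(4),s['joints'].round(3),s['ft_force'].round(1),s['moment'].round(2),round(s['opening'],3),np.abs(s['qvel']).max().round(3))
if len(sys.argv)>1:
    g=list(map(float,sys.argv[1:])) # x y z yaw
    y=s['tcp_rot'][2]; d=np.array(g[:3])-s['eef_pos']
    print("slide mm",np.round([d[:2]@[np.cos(y),np.sin(y)],-d[2],d[:2]@[-np.sin(y),np.cos(y)]],1),"turn y",round(-(g[3]-y),4))
E
python3 st.py 553.3 165.1 34 -2.6803
```

```text
3.22 [553.7  163.99 120.82] [-1.5702e+00  1.7000e-03 -2.6829e+00] [ 0.174  0.534  1.777 -0.     0.829  1.286] [ 0.9 -0.1 -0.4] [-0.02  0.02 -0.04] 0.732 0.007
slide mm [-0.1 86.8 -1.2] turn y -0.0026
```

Request:
{"fn": "drive_tool", "kwargs": {
  "steps": [
    {"slide": [0,0.03,-0.001],"dr": [0,-0.0026,0],"fingers": 0.07},
    {"slide": [0,0.055,-0.001],"dr": [0,-0.0026,0],"fingers": 0.07},
    {"slide": [0,0.072,-0.001],"dr": [0,-0.0026,0],"fingers": 0.07},
    {"slide": [0,0.082,-0.001],"dr": [0,-0.0026,0],"fingers": 0.07},
    {"slide": [0,0.085,-0.001],"dr": [0,-0.0026,0],"fingers": 0.07}
  ]
}}

```text
t: 3.63
eef_pos: [552.5, 164.9, 33.5]
tcp_rot: [-1.571, -0.002, -2.68]
ft_force: [-0.9, 0.7, 0.2]
opening: 0.735
```

Request:
{"fn": "drive_tool", "kwargs": {
  "steps": [
    {"slide": [0,0,0],"dr": [0,0,0],"fingers": 0.07},
    {"slide": [0,0,0],"dr": [0,0,0],"fingers": 0.07},
    {"slide": [0,0,0],"dr": [0,0,0],"fingers": 0.07}
  ]
}}

```text
t: 3.88
eef_pos: [553.5, 165.0, 35.7]
tcp_rot: [-1.57, 0.002, -2.68]
ft_force: [-0.0, 0.1, -0.0]
opening: 0.735
```

```bash
python3 st.py 553.3 165.1 34 -2.6803; python3 look.py w4
```

```text
3.88 [553.5  165.02  35.71] [-1.5702e+00  1.6000e-03 -2.6802e+00] [ 0.175  0.658  1.833 -0.     0.648  1.285] [-0.   0.1 -0. ] [-0.04  0.01  0.01] 0.735 0.003
slide mm [ 0.1  1.7 -0.2] turn y 0.0001
3.8833 [553.49937795 165.02466674  35.70837176] [-1.57021733e+00  1.62290110e-03 -2.68017533e+00] [ 0.175  0.658  1.833 -0.     0.648  1.285] [-0.   0.1 -0. ] 0.7349065711182153
```

View pics/w4b.png

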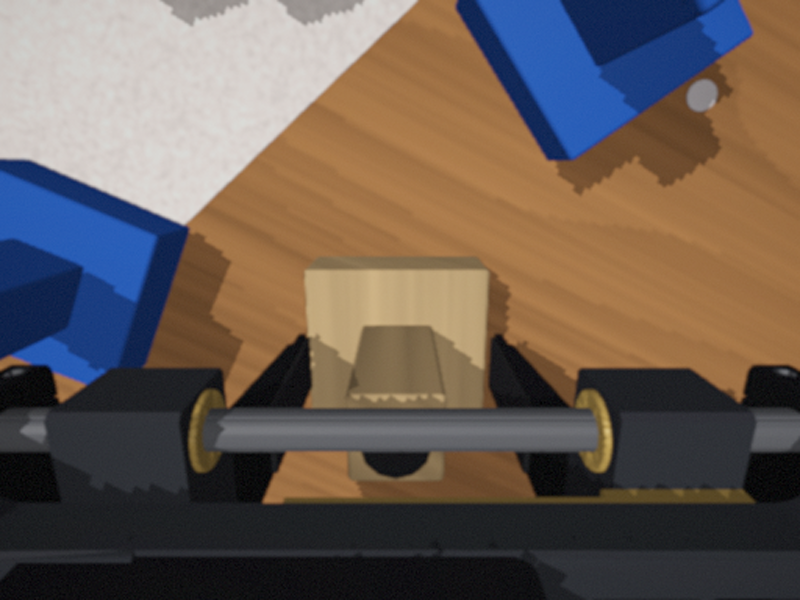

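The post is centred between the fingers and the TCP is about 6 mm above the block, so I'm closing on it.

Request:
{"fn": "drive_tool", "kwargs": {
  "steps": [
    {"slide": [0,0.001,0],"dr": [0,0,0],"fingers": 0.0},
    {"slide": [0,0.001,0],"dr": [0,0,0],"fingers": 0.0},
    {"slide": [0,0.001,0],"dr": [0,0,0],"fingers": 0.0},
    {"slide": [0,0.001,0],"dr": [0,0,0],"fingers": 0.0},
    {"slide": [0,0.001,0],"dr": [0,0,0],"fingers": 0.0}
  ]
}}

```text
t: 4.35
eef_pos: [552.9, 164.9, 33.6]
tcp_rot: [-1.571, 0.0, -2.68]
ft_force: [0.3, -0.2, 0.3]
opening: 0.443
```

Request:
{"fn": "drive_tool", "kwargs": {
  "steps": [
    {"slide": [0,0,0],"dr": [0,0,0],"fingers": 0.0},
    {"slide": [0,0,0],"dr": [0,0,0],"fingers": 0.0},
    {"slide": [0,0,0],"dr": [0,0,0],"fingers": 0.0}
  ]
}}

```text
t: 4.6
eef_pos: [552.9, 165.0, 33.6]
tcp_rot: [-1.571, -0.0, -2.68]
ft_force: [-0.4, -0.8, 0.2]
opening: 0.291
```

```bash
python3 st.py 553.3 165.1 34 -2.6803
```

```text
4.6 [552.92 164.96  33.6 ] [-1.5708 -0.     -2.6802] [ 0.175  0.661  1.835 -0.     0.645  1.285] [-0.4 -0.8  0.2] [ 0.03  0.03 -0.02] 0.291 0.002
slide mm [-0.4 -0.4  0. ] turn y 0.0001
```

Request:
{"fn": "drive_tool", "kwargs": {
  "steps": [
    {"slide": [0,0,0],"dr": [0,0,0],"fingers": 0.0},
    {"slide": [0,-0.01,0],"dr": [0,0,0],"fingers": 0.0},
    {"slide": [0,-0.035,0],"dr": [0,0,0],"fingers": 0.0},
    {"slide": [0,-0.07,0],"dr": [0,0,0],"fingers": 0.0},
    {"slide": [0,-0.1,0],"dr": [0,0,0],"fingers": 0.0}
  ]
}}

```text
t: 5.02
eef_pos: [552.7, 164.8, 135.5]
tcp_rot: [-1.571, -0.001, -2.68]
ft_force: [0.4, 0.5, -1.4]
opening: 0.295
```

Request:
{"fn": "drive_tool", "kwargs": {
  "steps": [
    {"slide": [0,-0.025,0],"dr": [0,0,0],"fingers": 0.0},
    {"slide": [0,-0.04,0],"dr": [0,0,0],"fingers": 0.0},
    {"slide": [0,-0.045,0],"dr": [0,0,0],"fingers": 0.0},
    {"slide": [0,-0.045,0],"dr": [0,0,0],"fingers": 0.0},
    {"slide": [0,-0.045,0],"dr": [0,0,0],"fingers": 0.0}
  ]
}}

```text
t: 5.43
eef_pos: [552.5, 164.8, 178.1]
tcp_rot: [-1.571, -0.001, -2.68]
ft_force: [-0.5, -0.6, -1.3]
opening: 0.292
```

```bash
python3 st.py 489.6 -254.9 175 -2.760
```

```text
5.43 [552.52 164.83 178.06] [-1.5709e+00 -8.0000e-04 -2.6802e+00] [ 0.175  0.463  1.722 -0.     0.958  1.285] [-0.5 -0.6 -1.3] [-0.03  0.01 -0.01] 0.292 0.021
slide mm [243.2   3.1 347.8] turn y 0.0798
```

Request:
{"fn": "drive_tool", "kwargs": {
  "steps": [
    {"slide": [0.012,0,0.017],"dr": [0,0,0],"fingers": 0.0},
    {"slide": [0.032,0,0.045],"dr": [0,0,0],"fingers": 0.0},
    {"slide": [0.053,0,0.076],"dr": [0,0,0],"fingers": 0.0},
    {"slide": [0.074,0,0.106],"dr": [0,0,0],"fingers": 0.0},
    {"slide": [0.095,0,0.1365],"dr": [0,0,0],"fingers": 0.0}
  ]
}}

```text
t: 5.85
eef_pos: [527.5, -0.9, 177.1]
tcp_rot: [-1.572, -0.002, -2.68]
ft_force: [0.6, -0.2, -0.6]
opening: 0.297
```

Request:
{"fn": "drive_tool", "kwargs": {
  "steps": [
    {"slide": [0.021,0,0.03],"dr": [0,0,0],"fingers": 0.0},
    {"slide": [0.042,0,0.06],"dr": [0,0,0],"fingers": 0.0},
    {"slide": [0.063,0,0.09],"dr": [0,0,0],"fingers": 0.0},
    {"slide": [0.084,0,0.12],"dr": [0,0.02,0],"fingers": 0.0},
    {"slide": [0.105,0,0.15],"dr": [0,0.04,0],"fingers": 0.0}
  ]
}}

```text
t: 6.27
eef_pos: [500.3, -182.1, 177.2]
tcp_rot: [-1.573, -0.002, -2.721]
ft_force: [-0.2, 0.2, -0.7]
opening: 0.292
```

```bash
python3 st.py 489.6 -254.9 175 -2.760
```

```text
6.27 [ 500.28 -182.14  177.17] [-1.5728e+00 -1.7000e-03 -2.7212e+00] [-0.473  0.406  1.828 -0.     0.911  0.677] [-0.2  0.2 -0.7] [-0.   -0.06 -0.06] 0.292 0.801
slide mm [39.4  2.2 62.1] turn y 0.0388
```

Request:
{"fn": "drive_tool", "kwargs": {
  "steps": [
    {"slide": [0.017,0,0.026],"dr": [0,0.018,0],"fingers": 0.0},
    {"slide": [0.03,0,0.046],"dr": [0,0.036,0],"fingers": 0.0},
    {"slide": [0.037,0,0.058],"dr": [0,0.039,0],"fingers": 0.0},
    {"slide": [0.037,0,0.058],"dr": [0,0.039,0],"fingers": 0.0},
    {"slide": [0.037,0,0.058],"dr": [0,0.039,0],"fingers": 0.0}
  ]
}}

```text
t: 6.68
eef_pos: [491.0, -248.4, 177.6]
tcp_rot: [-1.572, -0.001, -2.76]
ft_force: [0.2, -0.0, -2.1]
opening: 0.289
```

Request:
{"fn": "drive_tool", "kwargs": {
  "steps": [
    {"slide": [0,0,0],"dr": [0,0,0],"fingers": 0.0},
    {"slide": [0,0,0],"dr": [0,0,0],"fingers": 0.0},
    {"slide": [0,0,0],"dr": [0,0,0],"fingers": 0.0}
  ]
}}

```text
t: 6.93
eef_pos: [491.6, -247.6, 178.6]
tcp_rot: [-1.571, -0.0, -2.758]
ft_force: [-0.9, -0.8, -1.7]
opening: 0.29
```

```bash
python3 st.py 489.6 -254.9 46.6 -2.760;python3 look.py w5
python3 - <<'E'
from cell import optics
import cv2
from h import *
cv2.imwrite("pics/top5.png",optics.read_camera("top")[:,:,::-1]); crop("pics/top5.png","pics/top5b.png",235,160,140,125,5)
E
```

```text
6.93 [ 491.62 -247.6   178.63] [-1.5709 -0.     -2.7576] [-0.587  0.427  1.785  0.     0.93   0.6  ] [-0.9 -0.8 -1.7] [ 0.03  0.04 -0.08] 0.29 0.005
slide mm [  4.6 132.    6. ] turn y 0.0024
6.9333 [ 491.62414825 -247.60409685  178.63450443] [-1.57087748e+00 -2.98350009e-05 -2.75759791e+00] [-0.587  0.427  1.785  0.     0.93   0.6  ] [-0.9 -0.8 -1.7] 0.29045266965391936
```

View pics/w5b.png

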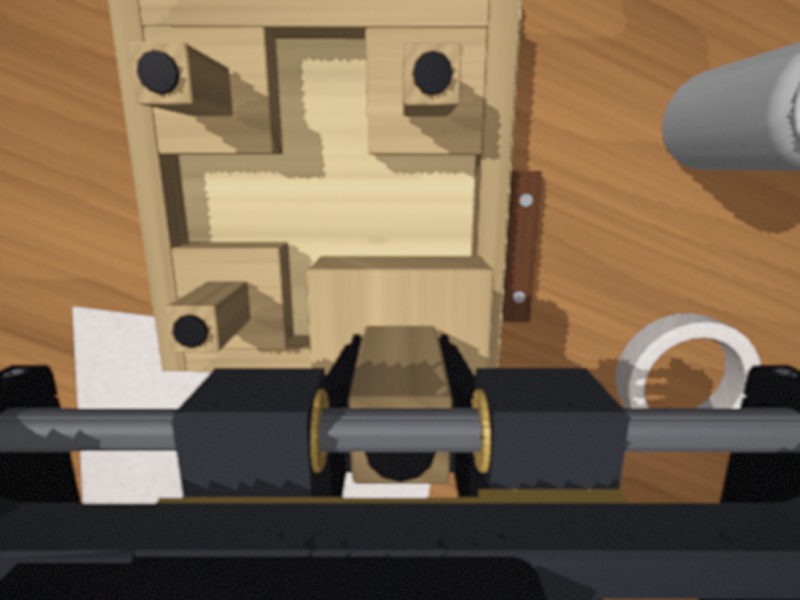

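View pics/top5b.png

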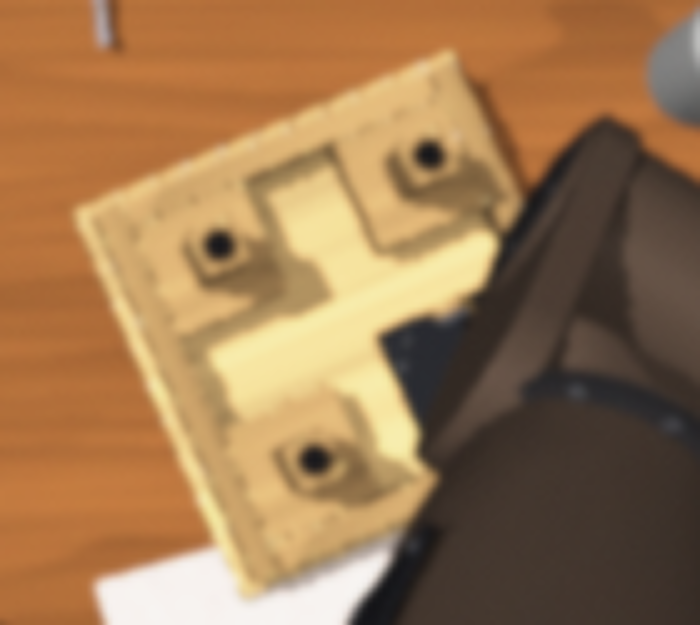

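Request:
{"fn": "drive_tool", "kwargs": {
  "steps": [
    {"slide": [0.003,0.025,0.003],"dr": [0,0.0024,0],"fingers": 0.0},
    {"slide": [0.004,0.055,0.005],"dr": [0,0.0024,0],"fingers": 0.0},
    {"slide": [0.004,0.085,0.005],"dr": [0,0.0024,0],"fingers": 0.0},
    {"slide": [0.004,0.11,0.005],"dr": [0,0.0024,0],"fingers": 0.0},
    {"slide": [0.004,0.122,0.005],"dr": [0,0.0024,0],"fingers": 0.0}
  ]
}}

```text
t: 7.45
eef_pos: [488.6, -253.9, 53.9]
tcp_rot: [-1.573, -0.002, -2.761]
ft_force: [0.2, -0.4, -1.6]
opening: 0.295
```

Request:
{"fn": "drive_tool", "kwargs": {
  "steps": [
    {"slide": [0,0,0],"dr": [0,0,0],"fingers": 0.0},
    {"slide": [0,0,0],"dr": [0,0,0],"fingers": 0.0},
    {"slide": [0,0,0],"dr": [0,0,0],"fingers": 0.0}
  ]
}}

```text
t: 7.7
eef_pos: [490.1, -255.0, 57.6]
tcp_rot: [-1.57, 0.001, -2.761]
ft_force: [0.3, -0.1, -1.4]
opening: 0.294
```

```bash
python3 st.py 489.6 -254.9 45.6 -2.760;python3 look.py w6
```

```text
7.7 [ 490.08 -255.     57.63] [-1.5695e+00  8.0000e-04 -2.7613e+00] [-0.599  0.599  1.885 -0.     0.656  0.591] [ 0.3 -0.1 -1.4] [ 0.02 -0.05 -0.  ] 0.294 0.011
slide mm [ 0.4 12.  -0.3] turn y -0.0013
7.7 [ 490.08448675 -254.99527081   57.63307195] [-1.56950524e+00  7.89331338e-04 -2.76125701e+00] [-0.599  0.599  1.885 -0.     0.656  0.591] [ 0.3 -0.1 -1.4] 0.29378860614475844
```

View pics/w6b.png

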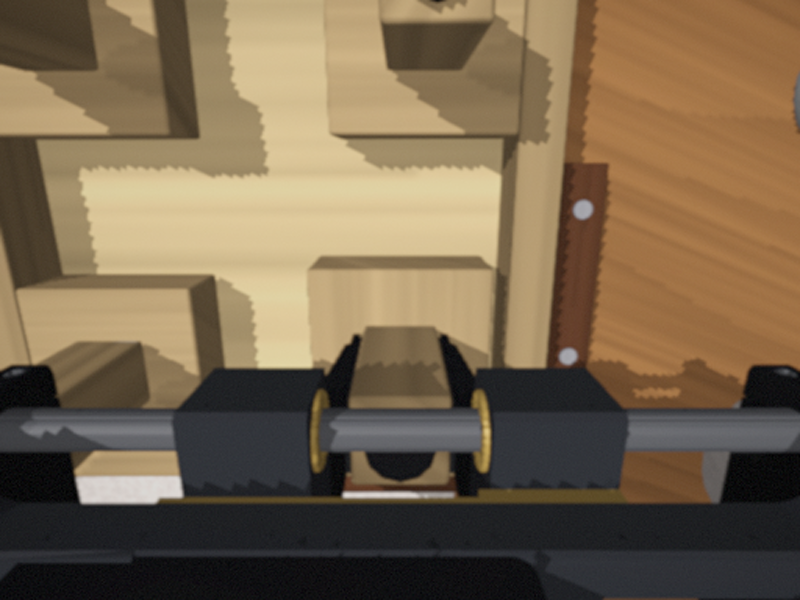

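Request:
{"fn": "drive_tool", "kwargs": {
  "steps": [
    {"slide": [0,0.003,0],"dr": [0,0,0],"fingers": 0.0},
    {"slide": [0,0.006,0],"dr": [0,0,0],"fingers": 0.0},
    {"slide": [0,0.008,0],"dr": [0,0,0],"fingers": 0.0},
    {"slide": [0,0.01,0],"dr": [0,0,0],"fingers": 0.0},
    {"slide": [0,0.01,0],"dr": [0,0,0],"fingers": 0.0}
  ]
}}

```text
t: 8.17
eef_pos: [489.4, -254.8, 46.3]
tcp_rot: [-1.571, -0.0, -2.762]
ft_force: [-0.5, 0.2, -1.6]
opening: 0.296
```

Request:
{"fn": "drive_tool", "kwargs": {
  "steps": [
    {"slide": [0,0.001,0],"dr": [0,0,0],"fingers": 0.0},
    {"slide": [0,0.002,0],"dr": [0,0,0],"fingers": 0.0},
    {"slide": [0,0.002,0],"dr": [0,0,0],"fingers": 0.0}
  ]
}}

```text
t: 8.42
eef_pos: [489.6, -254.9, 45.6]
tcp_rot: [-1.57, 0.0, -2.762]
ft_force: [-2.9, 2.1, 10.2]
opening: 0.293
```

```bash
python3 st.py 489.6 -254.9 45.6 -2.760
```

```text
8.42 [ 489.57 -254.93   45.57] [-1.5703e+00  3.0000e-04 -2.7617e+00] [-0.6    0.619  1.892 -0.     0.63   0.591] [-2.9  2.1 10.2] [ 0.46  0.61 -0.01] 0.293 0.002
slide mm [-0. -0. -0.] turn y -0.0017
```

Request:
{"fn": "drive_tool", "kwargs": {
  "steps": [
    {"slide": [0.002,-0.0005,0.002],"dr": [0,-0.0017,0],"fingers": 0.0},
    {"slide": [0.004,-0.0005,0.004],"dr": [0,-0.0017,0],"fingers": 0.0},
    {"slide": [0.006,-0.0005,0.006],"dr": [0,-0.0017,0],"fingers": 0.0},
    {"slide": [0.008,-0.0005,0.008],"dr": [0,-0.0017,0],"fingers": 0.0},
    {"slide": [0.008,-0.0005,0.008],"dr": [0,-0.0017,0],"fingers": 0.0}
  ]
}}

```text
t: 8.83
eef_pos: [485.3, -265.9, 45.6]
tcp_rot: [-1.57, 0.001, -2.76]
ft_force: [-0.1, -0.6, 6.1]
opening: 0.295
```

```bash
cat >> st.py <<'E'
y=s['tcp_rot'][2]; c,q=np.cos(-2.76),np.sin(-2.76); T=np.array([[c,q],[-q,c]])
print("stand-frame pos",(T@(s['eef_pos'][:2]-[520.7,-182.1])).round(2),"force",(T@s['ft_force'][:2]).round(1),"Fz",s['ft_force'][2].round(1),"mom",(T@s['moment'][:2]).round(2))
E
python3 st.py 484.06 -267.96 45.6 -2.760
```

```text
8.83 [ 485.27 -265.86   45.6 ] [-1.5699e+00  7.0000e-04 -2.7605e+00] [-0.621  0.62   1.889  0.     0.632  0.569] [-0.1 -0.6  6.1] [ 0.08  0.32 -0.05] 0.295 0.008
slide mm [1.9 0.  1.5] turn y -0.0005
stand-frame pos [64.07 64.54] force [0.3 0.5] Fz 6.1 mom [-0.19 -0.27]
```

Not touching either rail yet, about 1.5–2 mm away. I'll creep into both, 1 mm at a time.

Request:
{"fn": "drive_tool", "kwargs": {
  "steps": [
    {"slide": [0.001,0,0.001],"dr": [0,0,0],"fingers": 0.0},
    {"slide": [0.002,0,0.0015],"dr": [0,0,0],"fingers": 0.0},
    {"slide": [0.0025,0,0.002],"dr": [0,0,0],"fingers": 0.0},
    {"slide": [0.0025,0,0.002],"dr": [0,0,0],"fingers": 0.0}
  ]
}}

```text
t: 9.17
eef_pos: [483.9, -267.3, 45.6]
tcp_rot: [-1.571, 0.001, -2.76]
ft_force: [3.5, 10.4, 7.7]
opening: 0.293
```

```bash
python3 st.py 484.06 -267.96 45.6 -2.760
```

```text
9.17 [ 483.91 -267.26   45.64] [-1.5713e+00  1.1000e-03 -2.7601e+00] [-0.625  0.619  1.89   0.002  0.632  0.563] [ 3.5 10.4  7.7] [ 1.82 -0.65  0.08] 0.293 0.006
slide mm [0.1 0.  0.7] turn y -0.0001
stand-frame pos [65.86 65.33] force [-7.1 -8.4] Fz 7.7 mom [-1.45  1.29]
```

Request:
{"fn": "drive_tool", "kwargs": {
  "steps": [
    {"slide": [0.0006,0.0003,0.0006],"dr": [0,0,0],"fingers": 0.0},
    {"slide": [0.001,0.0005,0.001],"dr": [0,0,0],"fingers": 0.0},
    {"slide": [0.001,0.0005,0.001],"dr": [0,0,0],"fingers": 0.0}
  ]
}}

```text
t: 9.42
eef_pos: [483.7, -267.3, 45.6]
tcp_rot: [-1.572, 0.002, -2.76]
ft_force: [6.2, 21.0, 16.0]
opening: 0.294
```

```bash
python3 st.py 484.06 -267.96 45.6 -2.760
```

```text
9.42 [ 483.73 -267.35   45.64] [-1.5722e+00  1.9000e-03 -2.7600e+00] [-0.626  0.619  1.89   0.004  0.632  0.56 ] [ 6.2 21.  16. ] [ 3.59 -1.3   0.13] 0.294 0.005
slide mm [-0.1  0.   0.7] turn y 0.0
stand-frame pos [66.06 65.35] force [-13.6 -17.1] Fz 16.0 mom [-2.85  2.54]
```

Both axes have stiffened, but rail friction could be carrying the x push. To check, I'll relieve the y push and see whether the x contact holds without it.

Request:
{"fn": "drive_tool", "kwargs": {
  "steps": [
    {"slide": [0,-0.0006,-0.0012],"dr": [0,0,0],"fingers": 0.0},
    {"slide": [0,-0.0011,-0.0025],"dr": [0,0,0],"fingers": 0.0},
    {"slide": [0,-0.0011,-0.0025],"dr": [0,0,0],"fingers": 0.0},
    {"slide": [0,-0.0011,-0.0025],"dr": [0,0,0],"fingers": 0.0}
  ]
}}

```text
t: 9.75
eef_pos: [483.3, -267.2, 46.0]
tcp_rot: [-1.569, 0.002, -2.76]
ft_force: [7.3, 4.5, 1.3]
opening: 0.293
```

```bash
python3 st.py 484.06 -267.96 45.6 -2.760
```

```text
9.75 [ 483.27 -267.15   46.01] [-1.5689e+00  2.2000e-03 -2.7602e+00] [-6.250e-01  6.180e-01  1.893e+00  1.000e-03  6.280e-01  5.630e-01] [7.3 4.5 1.3] [ 0.84 -1.45  0.06] 0.293 0.001
slide mm [-0.4  0.4  1. ] turn y -0.0002
stand-frame pos [66.41 65.  ] force [-8.5 -1.5] Fz 1.3 mom [-0.24  1.66]
```

Request:
{"fn": "drive_tool", "kwargs": {
  "steps": [
    {"slide": [0.0008,0.0004,0],"dr": [0,0,0],"fingers": 0.0},
    {"slide": [0.0015,0.0008,0],"dr": [0,0,0],"fingers": 0.0},
    {"slide": [0.0015,0.0008,0.001],"dr": [0,0,0],"fingers": 0.0},
    {"slide": [0.0015,0.0008,0.002],"dr": [0,0,0],"fingers": 0.0},
    {"slide": [0.0015,0.0008,0.0025],"dr": [0,0,0],"fingers": 0.0}
  ]
}}

```text
t: 10.17
eef_pos: [483.1, -267.6, 45.8]
tcp_rot: [-1.572, 0.003, -2.761]
ft_force: [13.0, 28.0, 15.0]
opening: 0.293
```

```bash
python3 st.py 484.06 -267.96 45.6 -2.760
```

```text
10.17 [ 483.12 -267.62   45.8 ] [-1.5719  0.0032 -2.7609] [-0.627  0.618  1.892  0.006  0.631  0.558] [13. 28. 15.] [ 4.6  -2.58  0.  ] 0.293 0.011
slide mm [-0.7  0.2  0.7] turn y -0.0009
stand-frame pos [66.72 65.37] force [-22.4 -21.1] Fz 15.0 mom [-3.3   4.11]
```

Request:
{"fn": "drive_tool", "kwargs": {
  "steps": [
    {"slide": [0,0,0],"dr": [0,0,0],"fingers": 0.0},
    {"slide": [0,0,0],"dr": [0,0,0],"fingers": 0.0},
    {"slide": [0,0,0],"dr": [0,0,0],"fingers": 0.0},
    {"slide": [0,0,0],"dr": [0,0,0],"fingers": 0.0},
    {"slide": [0,0,0],"dr": [0,0,0],"fingers": 0.0}
  ]
}}

```text
t: 10.58
eef_pos: [483.1, -267.6, 45.8]
tcp_rot: [-1.572, 0.003, -2.761]
ft_force: [12.7, 24.0, 12.6]
opening: 0.291
```

```bash
python3 st.py 484.06 -267.96 45.6 -2.760; python3 look.py w7;  python3 - <<'E'
from cell import optics
import cv2
from h import *
cv2.imwrite("pics/sc7.png",optics.read_camera("scene")[:,:,::-1]); crop("pics/sc7.png","pics/sc7b.png",90,90,200,150,4)
E
```

```text
10.58 [ 483.11 -267.6    45.77] [-1.5717  0.0031 -2.7606] [-0.627  0.618  1.892  0.005  0.63   0.559] [12.7 24.  12.6] [ 4.16 -2.51  0.01] 0.291 0.002
slide mm [-0.7  0.2  0.7] turn y -0.0006
stand-frame pos [66.72 65.35] force [-20.8 -17.6] Fz 12.6 mom [-2.93  3.88]
10.5833 [ 483.11457996 -267.59669438   45.77080182] [-1.57169449  0.00314059 -2.76059402] [-0.627  0.618  1.892  0.005  0.63   0.559] [12.7 24.  12.6] 0.2911687932666824
```

View pics/w7b.png

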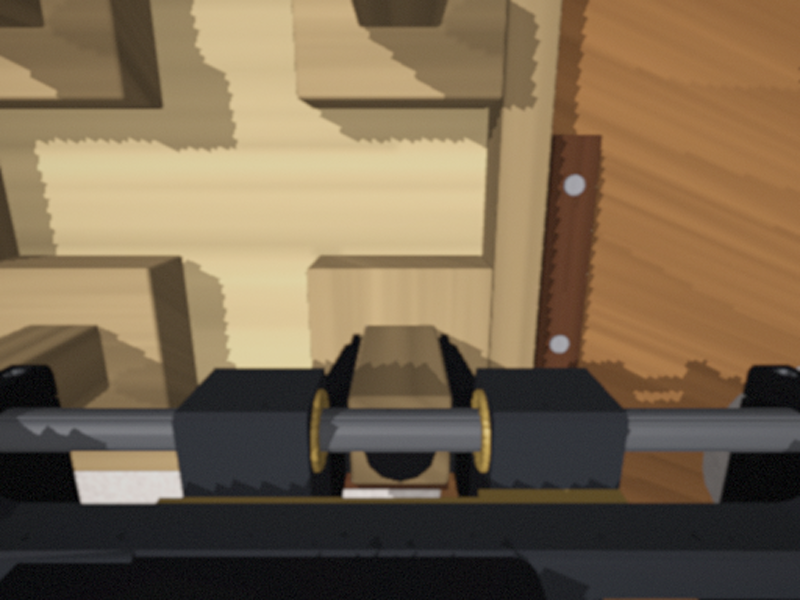

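View pics/sc7b.png

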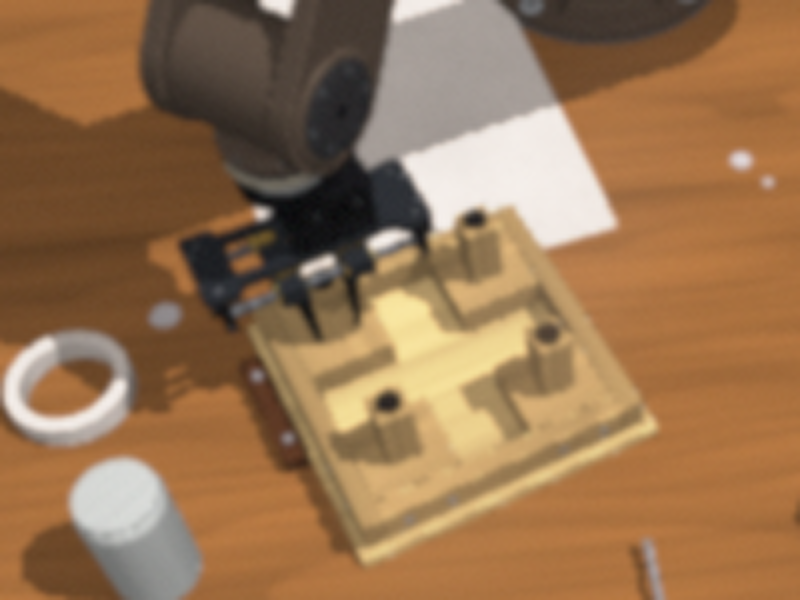

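Both contacts are holding: the block sits flush along rail_y in the wrist view and is square and flat. I'll push y slightly harder, so rail_x's friction can't carry much of that push.

Request:
{"fn": "drive_tool", "kwargs": {
  "steps": [
    {"slide": [0.0001,0,0.0005],"dr": [0,0,0],"fingers": 0.0},
    {"slide": [0.0002,0,0.0008],"dr": [0,0,0],"fingers": 0.0},
    {"slide": [0.0002,0,0.0007],"dr": [0,0,0],"fingers": 0.0},
    {"slide": [0.0002,0,0.0007],"dr": [0,0,0],"fingers": 0.0},
    {"slide": [0.0002,0,0.0007],"dr": [0,0,0],"fingers": 0.0}
  ]
}}

```text
t: 11.1
eef_pos: [483.1, -267.6, 45.8]
tcp_rot: [-1.573, 0.003, -2.761]
ft_force: [12.8, 29.8, 14.8]
opening: 0.292
```

Request:
{"fn": "drive_tool", "kwargs": {
  "steps": [
    {"slide": [0,0,0],"dr": [0,0,0],"fingers": 0.0},
    {"slide": [0,0,0],"dr": [0,0,0],"fingers": 0.0},
    {"slide": [0,0,0],"dr": [0,0,0],"fingers": 0.0},
    {"slide": [0,0,0],"dr": [0,0,0],"fingers": 0.0},
    {"slide": [0,0,0],"dr": [0,0,0],"fingers": 0.0}
  ]
}}

```text
t: 11.52
eef_pos: [483.1, -267.6, 45.8]
tcp_rot: [-1.573, 0.003, -2.761]
ft_force: [14.1, 29.8, 13.7]
opening: 0.294
```

```bash
python3 st.py 484.06 -267.96 45.6 -2.760
```

```text
11.52 [ 483.08 -267.64   45.77] [-1.5728  0.003  -2.7606] [-0.627  0.619  1.891  0.006  0.632  0.558] [14.1 29.8 13.7] [ 4.93 -2.54 -0.03] 0.294 0.001
slide mm [-0.8  0.2  0.7] turn y -0.0006
stand-frame pos [66.77 65.37] force [-24.2 -22.4] Fz 13.7 mom [-3.63  4.2 ]
```

The readings are steady at about 24 N towards rail_x, 22 N towards rail_y and 14 N down, with the grip intact. Handing in.

```bash
python3 -c "
from cell import env
print(env.job_done())"; python3 st.py
```

```text
the job is handed in; nothing more can be done
None
the job is handed in; nothing more can be done
```

The loose foot is in the empty corner, block down and glide up, and I handed in at about 11.5 s with the gripper still holding it against both rails. I gripped it by the post, lowered it onto the board clear of the rails, then slid it into the corner.

**Push:** the last force readings were steady: about 24 N towards rail_x, 22 N towards rail_y and 14 N down. These are total forces at the wrist; friction carries an unknown part, so each rail gets somewhat less.

**Contact with each rail:** easing off the y push left about 8.5 N in x with almost no load elsewhere, so rail_x is really in contact. Rail_y stopped the block at the same place (65.35 mm) each time I pushed, and the wrist picture shows the block flush along it.

**Square and flat:** the tool's yaw matched my measured stand yaw to within 0.001 rad, and its tilt was about 0.003 rad. The wrist picture showed no slip or tipping of the foot.

**Small disagreement:** the final tool position reads x = 66.8 mm, y = 65.4 mm in the stand's frame, instead of 66 and 66. That is within the 2 mm camera calibration and the slight give of the arm, but I did not measure the foot's final position separately.

The last pictures show nothing else disturbed near the stand; I did not re-photograph the far side of the bench.

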